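# Level measure of file handles

## Robot

A 6-joint arm with a two-finger parallel gripper is mounted at the origin on the work surface. World frame = base frame: x ahead of the robot, y to its left, z up, the work surface at z = 0. Lengths are in m, angles in degrees, forces in N, time in s.
With the tool pointing down it reaches from about 0.3 to 0.75 m from the base axis. Payload 8.5 kg.
Tool frame: the origin (TCP) lies at the very end of the fingers, on their centre line; the grasp point (between the pads) lies 19 mm behind it; z points along the fingers, y is the line along which they close (so a half turn about z gives the same grasp; the last joint's range is limited). The gripper opens to 85 mm and grips with 20 to 120 N. Pads are 22 mm wide; open, the fingers measure 114 mm over their backs; the gripper's body (76 mm by 85 mm) begins 54 mm behind the grasp point. The pads swing forward as they close: fully open they stand 13 mm farther back than shut.
Start: joints at [-76.736, 21.807, 74.336, -0, 83.858, -12.336], TCP at [0.238, -0.496, 0.231] pointing down, gripper open.
Joint ranges: [-178.18, 178.18], [-50.72, 133.34], [12.68, 142.11], [-81.47, 261.47], [9.98, 163.14], [-165.26, 165.26]. Speed limits (degrees/s): [136.94, 136.94, 180, 180, 180, 180].

## Interface

Orientations are given as a 3x3 rotation matrix whose columns are the frame's x, y, z axes.
In Python, from rig import env gives the robot as it stands.
- The arm moves only by the tool move_arm, never from a script. Its argument "plan" is a list of rows, each a list of 7 numbers: the turn, a rotation vector about the tool's x, y, z in degrees, then the shift along the tool's x, y, z in cm, then the gripper command: -1 is shut, 1 is fully open, values between are in proportion. In form: [[ax, ay, az, tx, ty, tz, jaw], ...]. A call has 1 to 5 rows; each row is the pose to reach, as a shift and turn from the pose commanded when the call began, along the tool's axes at that moment; what a row does not reach only later rows make up. A row lasts 1/10 s, in which the tool goes at most 50 mm and 8.59 degrees, less where a joint would pass 70% of its speed; a pose out of reach is approached as far as the arm can. A call with a gripper value outside its range is refused whole. The fingers move at their own pace and stop on an object; "squeeze" is the grip in N (left out, the last holds). Time passes only in rows, so rows that repeat a pose let the fingers close. It gives the time, the measured TCP pose, the force, the opening and the grip force at its end, in the units of the state.
- env.observe(): the state, without advancing time (a new reading comes with each control period).
- env.get_image(name): name is "scene" or "top"; returns a dict with "color" (400x640x3 uint8, red, green, blue), "fov_y" (degrees; the focal length in pixels is half the picture's height over the tangent of half this angle, whatever the lens; pixels are square), "cx", "cy" (the principal point, pixels), "R" (3x3) and "t" (3): a world point X has camera coordinates R X + t. Camera axes: x right, y down, z forward; pixel columns grow to the right and rows downward; lengths in m; the calibration is good to about 2 mm. A picture is of the moment at which its call begins. There is no depth.
- env.close_job(): hands the job in; it is judged then, once.
Trained networks look in a picture, given as the dict that the camera call returned (one of the last four; its "shot" number tells which), for a name from the list of things; names that differ only in an ending like _2 or _b are one class to them, and where a whole thing is asked for, a point or a joint stands for the part that bears it (a point fixed in the world has none). Each returns a list of dicts, best first, with "conf" (0 to 1); they miss things now and then, are a little off and sometimes report something else, mostly with a low value. They report only what shows in the picture. A call takes as long as a camera call.
- env.outline_of(target, picture): "mask" (400x640 bool, what is visible of it) and "bbox" ([centre column, centre row, width, height] in pixels, round what is visible of it).
- env.tip_of(target, picture): "pixel" ([column, row] in pixels: a listed point, or the origin of a listed thing).
The state is a dict: "time_s": time; "q": joint angles; "qvel": joint speeds; "joint_efforts": joint torques, N m; "position": TCP position; "tool_rot": TCP orientation; "ft_force": force on the tool from outside, world axes, zero at the start; "wrist_torque": the same for the moment, N m; "grip_width": finger opening in m; "gripper_force": force on a finger pad.
Only numpy, scipy, OpenCV 4.12 (cv2) and the standard library are available. Lean on these libraries where they do the work, as an engineer would, in place of code of your own. Each camera call takes 0.05 s, during which the arm holds its last target. There are 200 camera calls.

## Task

Take the scoop by its red tail plate and push it under the bin's yellow strike bar into the file handles until its measure is heaped, then draw it straight back out under the bar so that the bar strikes the excess back into the bin and three handles lie level in the measure. Let go, take the scoop again by the blue neck grip, lift it without spilling, and set it down gently, flat and centred on the copper pan of the scale, then let go. Leave the hammer, the blue tin and the whetstone where they are.

Things in the scene. Friction and masses are not known exactly. Their poses are not given: they have to be found in the camera images.
- bin: Green sheet-metal stock bin, 395 mm long, 138 mm wide, fixed. Origin on the counter right under its yellow strike bar, mid width; x level into the bin, z up. Flat floor, top 4 mm above the counter, 126 mm wide between walls. Open apron without walls from x = -175 to -13 mm, then side walls 75 mm high; from x = 135 mm the end slopes up at 45 degrees to a plate at 216 mm, 85 mm high.
- bar (a point): Middle of the underside of the yellow strike bar, which crosses the bin level from wall to wall: 38 mm above the counter, 34 mm above the bin floor. The bar is 12 mm thick (bin x = -6 to 6 mm) and 30 mm high. The bin's wall ends stand beside it.
- scoop: Steel scoop, 207 mm long, about 0.45 kg, loose on the counter. Origin on its flat underside, under the middle of the measure (the pan that holds the handles); x out of the mouth, z up. Behind the measure a flat tang 30 mm wide, 6 mm thick runs back, carrying blue neck grip and red tail plate. All but the tail plate passes under the strike bar.
- scoop_lip (a point): Middle of the thin front lip, 69 mm ahead of the scoop's origin. Slide the scoop on the bin floor until the lip is about at the foot of the sloping end (origin about 58 mm beyond the bar; tail plate then still 74 mm short of the bar). Pushing into the handles takes some 3 to 8 N; handles, scoop and bin are smooth and slide easily.
- scoop_tail (a point): Point in the red tail plate, 132 mm behind the scoop's origin and 35 mm above its underside. The plate is 12 mm thick along the scoop's x, 44 mm wide along y, 55 mm high; nothing but the 6 mm tang is within 26 mm in front of it. Grip it across its thickness.
- scoop_neck (a point): Point in the blue neck grip, 79 mm behind the scoop's origin and 20 mm above its underside. The grip is a fin 30 mm long along the scoop's x, 16 mm thick along y, its top 31 mm and its foot (on the tang) 6 mm above the underside. Grip it across its thickness; near the balance point of the loaded scoop.
- scoop_measure (a point): Middle of the measure, 16 mm above the underside, where the axes of handles on its floor lie. Inside x = -43 to 43 mm and 106 mm wide, floor 3 mm thick; side and rear walls 4 mm thick, 31 mm high (114 mm wide outside). In front a sill 7.5 mm high (x = 45 mm) keeps the handles in, and a ramp falls from it to the lip. It holds three handles side by side below its rim.
- scoop_mid (a point): Point on the scoop's underside 35 mm behind its origin, near its balance point: it goes over the middle of the pan.
- pan (a point): Middle of the top face of the scale's flat round copper pan (190 mm across, top 66 mm above the counter, no rim). The scale is fixed, with a green housing 150 x 130 mm below the pan.
- handle0: Turned wooden file handle with brass ferrule, a roller 26 mm in diameter and 84 mm long, 45 g; origin at its middle, y along its length. Seven alike lie in the bin in two layers across its width (along the bin's y).
- handle1: Turned wooden file handle with brass ferrule, a roller 26 mm in diameter and 84 mm long, 45 g; origin at its middle, y along its length. Seven alike lie in the bin in two layers across its width (along the bin's y).
- handle2: Turned wooden file handle with brass ferrule, a roller 26 mm in diameter and 84 mm long, 45 g; origin at its middle, y along its length. Seven alike lie in the bin in two layers across its width (along the bin's y).
- handle3: Turned wooden file handle with brass ferrule, a roller 26 mm in diameter and 84 mm long, 45 g; origin at its middle, y along its length. Seven alike lie in the bin in two layers across its width (along the bin's y).
- handle4: Turned wooden file handle with brass ferrule, a roller 26 mm in diameter and 84 mm long, 45 g; origin at its middle, y along its length. Seven alike lie in the bin in two layers across its width (along the bin's y).
- handle5: Turned wooden file handle with brass ferrule, a roller 26 mm in diameter and 84 mm long, 45 g; origin at its middle, y along its length. Seven alike lie in the bin in two layers across its width (along the bin's y).
- handle6: Turned wooden file handle with brass ferrule, a roller 26 mm in diameter and 84 mm long, 45 g; origin at its middle, y along its length. Seven alike lie in the bin in two layers across its width (along the bin's y).
- hammer: Hammer, 200 mm, bystander, lying on the far side of the counter.
- tin: Round blue tin, 64 mm across and 60 mm high, bystander.
- stone: Grey whetstone, 140 x 50 x 25 mm, bystander.
- scale: The counter scale itself: origin on the counter under the middle of the pan; its x axis points away from the black display.

How it is judged (in metres and radians):
On the way, in this order (a step that is already met when the one before it is completed fails the run):
1. the measure, inside the bin beyond the strike bar, is heaped: three handles on its floor and at least one more on top of them (x of scoop in the frame of bin above 0.03 m and ((z of handle0 in the frame of scoop between 0.006 and 0.027 m and x of handle0 in the frame of scoop between -0.045 and -0.012 m) or (z of handle1 in the frame of scoop between 0.006 and 0.027 m and x of handle1 in the frame of scoop between -0.045 and -0.012 m) or (z of handle2 in the frame of scoop between 0.006 and 0.027 m and x of handle2 in the frame of scoop between -0.045 and -0.012 m) or (z of handle3 in the frame of scoop between 0.006 and 0.027 m and x of handle3 in the frame of scoop between -0.045 and -0.012 m) or (z of handle4 in the frame of scoop between 0.006 and 0.027 m and x of handle4 in the frame of scoop between -0.045 and -0.012 m) or (z of handle5 in the frame of scoop between 0.006 and 0.027 m and x of handle5 in the frame of scoop between -0.045 and -0.012 m) or (z of handle6 in the frame of scoop between 0.006 and 0.027 m and x of handle6 in the frame of scoop between -0.045 and -0.012 m)) and ((z of handle0 in the frame of scoop between 0.006 and 0.027 m and x of handle0 in the frame of scoop between -0.012 and 0.012 m) or (z of handle1 in the frame of scoop between 0.006 and 0.027 m and x of handle1 in the frame of scoop between -0.012 and 0.012 m) or (z of handle2 in the frame of scoop between 0.006 and 0.027 m and x of handle2 in the frame of scoop between -0.012 and 0.012 m) or (z of handle3 in the frame of scoop between 0.006 and 0.027 m and x of handle3 in the frame of scoop between -0.012 and 0.012 m) or (z of handle4 in the frame of scoop between 0.006 and 0.027 m and x of handle4 in the frame of scoop between -0.012 and 0.012 m) or (z of handle5 in the frame of scoop between 0.006 and 0.027 m and x of handle5 in the frame of scoop between -0.012 and 0.012 m) or (z of handle6 in the frame of scoop between 0.006 and 0.027 m and x of handle6 in the frame of scoop between -0.012 and 0.012 m)) and ((z of handle0 in the frame of scoop between 0.006 and 0.027 m and x of handle0 in the frame of scoop between 0.012 and 0.045 m) or (z of handle1 in the frame of scoop between 0.006 and 0.027 m and x of handle1 in the frame of scoop between 0.012 and 0.045 m) or (z of handle2 in the frame of scoop between 0.006 and 0.027 m and x of handle2 in the frame of scoop between 0.012 and 0.045 m) or (z of handle3 in the frame of scoop between 0.006 and 0.027 m and x of handle3 in the frame of scoop between 0.012 and 0.045 m) or (z of handle4 in the frame of scoop between 0.006 and 0.027 m and x of handle4 in the frame of scoop between 0.012 and 0.045 m) or (z of handle5 in the frame of scoop between 0.006 and 0.027 m and x of handle5 in the frame of scoop between 0.012 and 0.045 m) or (z of handle6 in the frame of scoop between 0.006 and 0.027 m and x of handle6 in the frame of scoop between 0.012 and 0.045 m)) and ((z of handle0 in the frame of scoop above 0.03 m and distance between handle0 and scoop_measure below 0.07 m) or (z of handle1 in the frame of scoop above 0.03 m and distance between handle1 and scoop_measure below 0.07 m) or (z of handle2 in the frame of scoop above 0.03 m and distance between handle2 and scoop_measure below 0.07 m) or (z of handle3 in the frame of scoop above 0.03 m and distance between handle3 and scoop_measure below 0.07 m) or (z of handle4 in the frame of scoop above 0.03 m and distance between handle4 and scoop_measure below 0.07 m) or (z of handle5 in the frame of scoop above 0.03 m and distance between handle5 and scoop_measure below 0.07 m) or (z of handle6 in the frame of scoop above 0.03 m and distance between handle6 and scoop_measure below 0.07 m))), for 0.1 s.
2. the scoop is drawn out under the bar onto the apron, flat, with three handles in the measure and none above its rim (x of scoop in the frame of bin below -0.055 m and height (world z) of scoop below 0.012 m and ((z of handle0 in the frame of scoop between 0.006 and 0.027 m and x of handle0 in the frame of scoop between -0.045 and -0.012 m) or (z of handle1 in the frame of scoop between 0.006 and 0.027 m and x of handle1 in the frame of scoop between -0.045 and -0.012 m) or (z of handle2 in the frame of scoop between 0.006 and 0.027 m and x of handle2 in the frame of scoop between -0.045 and -0.012 m) or (z of handle3 in the frame of scoop between 0.006 and 0.027 m and x of handle3 in the frame of scoop between -0.045 and -0.012 m) or (z of handle4 in the frame of scoop between 0.006 and 0.027 m and x of handle4 in the frame of scoop between -0.045 and -0.012 m) or (z of handle5 in the frame of scoop between 0.006 and 0.027 m and x of handle5 in the frame of scoop between -0.045 and -0.012 m) or (z of handle6 in the frame of scoop between 0.006 and 0.027 m and x of handle6 in the frame of scoop between -0.045 and -0.012 m)) and ((z of handle0 in the frame of scoop between 0.006 and 0.027 m and x of handle0 in the frame of scoop between -0.012 and 0.012 m) or (z of handle1 in the frame of scoop between 0.006 and 0.027 m and x of handle1 in the frame of scoop between -0.012 and 0.012 m) or (z of handle2 in the frame of scoop between 0.006 and 0.027 m and x of handle2 in the frame of scoop between -0.012 and 0.012 m) or (z of handle3 in the frame of scoop between 0.006 and 0.027 m and x of handle3 in the frame of scoop between -0.012 and 0.012 m) or (z of handle4 in the frame of scoop between 0.006 and 0.027 m and x of handle4 in the frame of scoop between -0.012 and 0.012 m) or (z of handle5 in the frame of scoop between 0.006 and 0.027 m and x of handle5 in the frame of scoop between -0.012 and 0.012 m) or (z of handle6 in the frame of scoop between 0.006 and 0.027 m and x of handle6 in the frame of scoop between -0.012 and 0.012 m)) and ((z of handle0 in the frame of scoop between 0.006 and 0.027 m and x of handle0 in the frame of scoop between 0.012 and 0.045 m) or (z of handle1 in the frame of scoop between 0.006 and 0.027 m and x of handle1 in the frame of scoop between 0.012 and 0.045 m) or (z of handle2 in the frame of scoop between 0.006 and 0.027 m and x of handle2 in the frame of scoop between 0.012 and 0.045 m) or (z of handle3 in the frame of scoop between 0.006 and 0.027 m and x of handle3 in the frame of scoop between 0.012 and 0.045 m) or (z of handle4 in the frame of scoop between 0.006 and 0.027 m and x of handle4 in the frame of scoop between 0.012 and 0.045 m) or (z of handle5 in the frame of scoop between 0.006 and 0.027 m and x of handle5 in the frame of scoop between 0.012 and 0.045 m) or (z of handle6 in the frame of scoop between 0.006 and 0.027 m and x of handle6 in the frame of scoop between 0.012 and 0.045 m)) and not ((z of handle0 in the frame of scoop above 0.03 m and distance between handle0 and scoop_measure below 0.07 m) or (z of handle1 in the frame of scoop above 0.03 m and distance between handle1 and scoop_measure below 0.07 m) or (z of handle2 in the frame of scoop above 0.03 m and distance between handle2 and scoop_measure below 0.07 m) or (z of handle3 in the frame of scoop above 0.03 m and distance between handle3 and scoop_measure below 0.07 m) or (z of handle4 in the frame of scoop above 0.03 m and distance between handle4 and scoop_measure below 0.07 m) or (z of handle5 in the frame of scoop above 0.03 m and distance between handle5 and scoop_measure below 0.07 m) or (z of handle6 in the frame of scoop above 0.03 m and distance between handle6 and scoop_measure below 0.07 m))), for 0.2 s.
3. the scoop is lifted, held by the neck grip, at least 30 mm up (height (world z) of scoop above 0.035 m and distance between the grasp point and scoop_neck below 0.035 m and contact force between the fingers and scoop above 1 N), for 0.2 s.
At the end, for the whole second after the job is handed in: The scoop stands at rest and flat (within 3.4 degrees) on the pan, its underside at pan height (within 4 mm), the point scoop_mid within 35 mm of the pan's middle; three handles lie in the measure below its rim, none on top, and the other four are inside the bin beyond the bar (horizontal distance between scoop_mid and pan below 0.035 m and height (world z) of scoop_mid between 0.063 and 0.07 m and angle between scoop's own z axis and vertical below 0.06 rad and linear speed of scoop below 0.02 m/s and ((z of handle0 in the frame of scoop between 0.006 and 0.027 m and x of handle0 in the frame of scoop between -0.045 and -0.012 m) or (z of handle1 in the frame of scoop between 0.006 and 0.027 m and x of handle1 in the frame of scoop between -0.045 and -0.012 m) or (z of handle2 in the frame of scoop between 0.006 and 0.027 m and x of handle2 in the frame of scoop between -0.045 and -0.012 m) or (z of handle3 in the frame of scoop between 0.006 and 0.027 m and x of handle3 in the frame of scoop between -0.045 and -0.012 m) or (z of handle4 in the frame of scoop between 0.006 and 0.027 m and x of handle4 in the frame of scoop between -0.045 and -0.012 m) or (z of handle5 in the frame of scoop between 0.006 and 0.027 m and x of handle5 in the frame of scoop between -0.045 and -0.012 m) or (z of handle6 in the frame of scoop between 0.006 and 0.027 m and x of handle6 in the frame of scoop between -0.045 and -0.012 m)) and ((z of handle0 in the frame of scoop between 0.006 and 0.027 m and x of handle0 in the frame of scoop between -0.012 and 0.012 m) or (z of handle1 in the frame of scoop between 0.006 and 0.027 m and x of handle1 in the frame of scoop between -0.012 and 0.012 m) or (z of handle2 in the frame of scoop between 0.006 and 0.027 m and x of handle2 in the frame of scoop between -0.012 and 0.012 m) or (z of handle3 in the frame of scoop between 0.006 and 0.027 m and x of handle3 in the frame of scoop between -0.012 and 0.012 m) or (z of handle4 in the frame of scoop between 0.006 and 0.027 m and x of handle4 in the frame of scoop between -0.012 and 0.012 m) or (z of handle5 in the frame of scoop between 0.006 and 0.027 m and x of handle5 in the frame of scoop between -0.012 and 0.012 m) or (z of handle6 in the frame of scoop between 0.006 and 0.027 m and x of handle6 in the frame of scoop between -0.012 and 0.012 m)) and ((z of handle0 in the frame of scoop between 0.006 and 0.027 m and x of handle0 in the frame of scoop between 0.012 and 0.045 m) or (z of handle1 in the frame of scoop between 0.006 and 0.027 m and x of handle1 in the frame of scoop between 0.012 and 0.045 m) or (z of handle2 in the frame of scoop between 0.006 and 0.027 m and x of handle2 in the frame of scoop between 0.012 and 0.045 m) or (z of handle3 in the frame of scoop between 0.006 and 0.027 m and x of handle3 in the frame of scoop between 0.012 and 0.045 m) or (z of handle4 in the frame of scoop between 0.006 and 0.027 m and x of handle4 in the frame of scoop between 0.012 and 0.045 m) or (z of handle5 in the frame of scoop between 0.006 and 0.027 m and x of handle5 in the frame of scoop between 0.012 and 0.045 m) or (z of handle6 in the frame of scoop between 0.006 and 0.027 m and x of handle6 in the frame of scoop between 0.012 and 0.045 m)) and not ((z of handle0 in the frame of scoop above 0.03 m and distance between handle0 and scoop_measure below 0.07 m) or (z of handle1 in the frame of scoop above 0.03 m and distance between handle1 and scoop_measure below 0.07 m) or (z of handle2 in the frame of scoop above 0.03 m and distance between handle2 and scoop_measure below 0.07 m) or (z of handle3 in the frame of scoop above 0.03 m and distance between handle3 and scoop_measure below 0.07 m) or (z of handle4 in the frame of scoop above 0.03 m and distance between handle4 and scoop_measure below 0.07 m) or (z of handle5 in the frame of scoop above 0.03 m and distance between handle5 and scoop_measure below 0.07 m) or (z of handle6 in the frame of scoop above 0.03 m and distance between handle6 and scoop_measure below 0.07 m)) and (distance between handle0 and scoop_measure below 0.045 m or (x of handle0 in the frame of bin between 0 and 0.22 m and y of handle0 in the frame of bin between -0.063 and 0.063 m)) and (distance between handle1 and scoop_measure below 0.045 m or (x of handle1 in the frame of bin between 0 and 0.22 m and y of handle1 in the frame of bin between -0.063 and 0.063 m)) and (distance between handle2 and scoop_measure below 0.045 m or (x of handle2 in the frame of bin between 0 and 0.22 m and y of handle2 in the frame of bin between -0.063 and 0.063 m)) and (distance between handle3 and scoop_measure below 0.045 m or (x of handle3 in the frame of bin between 0 and 0.22 m and y of handle3 in the frame of bin between -0.063 and 0.063 m)) and (distance between handle4 and scoop_measure below 0.045 m or (x of handle4 in the frame of bin between 0 and 0.22 m and y of handle4 in the frame of bin between -0.063 and 0.063 m)) and (distance between handle5 and scoop_measure below 0.045 m or (x of handle5 in the frame of bin between 0 and 0.22 m and y of handle5 in the frame of bin between -0.063 and 0.063 m)) and (distance between handle6 and scoop_measure below 0.045 m or (x of handle6 in the frame of bin between 0 and 0.22 m and y of handle6 in the frame of bin between -0.063 and 0.063 m))); the robot touches nothing.
It fails at once if the hammer is moved more than 20 mm (distance of hammer from where it was at the start of the episode above 0.02 m).
It fails at once if the tin is moved more than 20 mm (distance of tin from where it was at the start of the episode above 0.02 m).
It fails at once if the whetstone is moved more than 20 mm (distance of stone from where it was at the start of the episode above 0.02 m).
It fails at once if the scoop is dropped or slammed on the scale (over 50 N) (contact force between scoop and scale above 50 N).
It also fails if it takes over 59 s, if anything falls off the work surface, if the arm or the gripper's body presses on something with over 40 N, if the wrist force passes 120 N, or if a joint passes its speed limit or range.

## Working session

There is one attempt and no reset: what is moved stays moved. The work goes in short steps, Python scripts to look and compute and a tool call to move; the robot and the scene stay as the last step left them, time stands still between calls to the robot, and variables do not carry over. Pictures are saved under pics/ and viewed, at most 10 in all, crops included, and the job is handed in when it is done.

Besides the shell and the picture viewer there is one more tool, called in YAML: its name, and indented under it one key for each argument. move_arm: Moves the arm, as the interface text tells. Its arguments: {"type":"object","properties":{"plan":{"type":"array"},"squeeze":{"type":"number"}},"required":["plan"]}

```bash
mkdir -p pics; ls; cat > h.py <<'E'
import numpy as np, cv2
from rig import env
def K(p):
    h=p["color"].shape[0]; return (h/2)/np.tan(np.radians(p["fov_y"])/2)
def ray(p,px):
    f=K(p); d=np.array([(px[0]-p["cx"])/f,(px[1]-p["cy"])/f,1]); R=np.array(p["R"]); t=np.array(p["t"])
    return -R.T@t, R.T@d
def atz(p,px,z):
    o,d=ray(p,px); return o+d*(z-o[2])/d[2]
def tri(obs):
    A=np.zeros((3,3));b=np.zeros(3)
    for p,px in obs:
        o,d=ray(p,px); d=d/np.linalg.norm(d); M=np.eye(3)-np.outer(d,d); A+=M;b+=M@o
    return np.linalg.solve(A,b)
def save(p,n): cv2.imwrite("pics/"+n,p["color"][:,:,::-1])
def tip(n,p):
    r=env.tip_of(n,p); return (r[0]["pixel"],r[0]["conf"]) if r else None
E
python3 - <<'E'
from h import *
np.set_printoptions(precision=4,suppress=True)
P={n:env.get_image(n) for n in("scene","top")}
for n in P: save(P[n],n+"0.png"); print(n,ray(P[n],(320,200))[0],P[n]["fov_y"])
Z={"bin":0,"bar":.038,"scoop":0,"scoop_lip":0,"scoop_tail":.035,"scoop_neck":.02,"scoop_measure":.016,"scoop_mid":0,"pan":.066,"scale":0,"hammer":.0,"tin":0,"stone":0}
for k,z in Z.items():
    obs=[]
    for n in P:
        r=tip(k,P[n])
        if r: obs.append((P[n],r[0])); print(k,n,np.array(r[0]).round(1),round(r[1],2),atz(P[n],r[0],z))
    if len(obs)==2: print("   tri",tri(obs))
s=env.observe(); print(s["time_s"],s["position"],s["tool_rot"],s["ft_force"],s["grip_width"])
E
```

```text
pics
scene [ 1.2011 -0.2012  1.0963] 47.522910155152275
top [ 0.3787 -0.0118  1.0051] 54.87349374526613
bin scene [386.2 173.4] 0.57 [0.5419 0.2252 0.    ]
bin top [221.8 218.4] 0.76 [0.5439 0.2259 0.    ]
   tri [0.5434 0.2248 0.0025]
bar scene [388.2 167.1] 0.92 [0.5462 0.2241 0.038 ]
bar top [223.  214.6] 0.74 [0.5474 0.2142 0.038 ]
   tri [0.548  0.2181 0.0412]
scoop scene [269.3 193.9] 0.72 [ 0.5079 -0.119   0.    ]
scoop top [348.6 227.1] 0.75 [ 0.5152 -0.1076  0.    ]
   tri [ 0.5131 -0.1133  0.0057]
scoop_lip scene [282.7 215.7] 0.76 [ 0.588  -0.1014  0.    ]
scoop_lip top [347.7 204.4] 0.77 [ 0.5761 -0.1073  0.    ]
   tri [ 0.5796 -0.1044 -0.0129]
scoop_tail scene [242.9 158.8] 0.63 [ 0.3906 -0.1648  0.035 ]
scoop_tail top [372.3 275.9] 0.75 [ 0.3879 -0.1587  0.035 ]
   tri [ 0.3873 -0.1621  0.0295]
scoop_neck scene [254.9 172.2] 0.81 [ 0.4365 -0.1418  0.02  ]
scoop_neck top [366.2 253. ] 0.77 [ 0.4454 -0.1481  0.02  ]
   tri [ 0.445  -0.1444  0.0329]
scoop_measure scene [269.7 192.6] 0.55 [ 0.5142 -0.1181  0.016 ]
scoop_measure top [355.4 223.5] 0.92 [ 0.5221 -0.124   0.01
[... 271 characters left out ...]
 [ 0.5196 -0.3858  0.066 ]
   tri [ 0.5191 -0.3835  0.0704]
scale scene [175.2 219.2] 0.89 [ 0.5099 -0.3869  0.    ]
scale top [457.1 226.7] 0.73 [ 0.5115 -0.3936  0.    ]
   tri [ 0.5115 -0.3889  0.0045]
hammer scene [298.1 259.7] 0.79 [ 0.7269 -0.0977  0.    ]
hammer top [343.6 151. ] 0.71 [ 0.7253 -0.1013  0.    ]
   tri [ 0.7261 -0.0995 -0.0009]
tin scene [367.4 247.5] 0.85 [0.7483 0.0873 0.    ]
stone scene [389.1 124.7] 0.91 [0.3719 0.3045 0.    ]
stone top [185.  286.1] 0.74 [0.3712 0.3138 0.    ]
   tri [ 0.3705  0.3099 -0.0015]
1.4 [ 0.2376 -0.496   0.2313] [[ 0.9018  0.4321 -0.    ]
 [ 0.4321 -0.9018  0.    ]
 [-0.     -0.     -1.    ]] [-0.7952  0.2702  0.2669] 0.08561183838852643
```

View pics/top0.png

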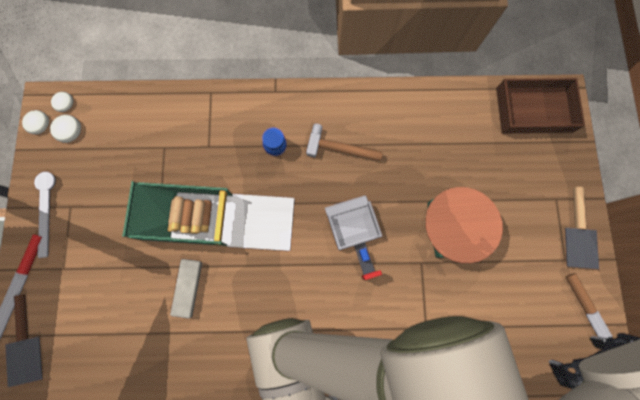

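View pics/scene0.png

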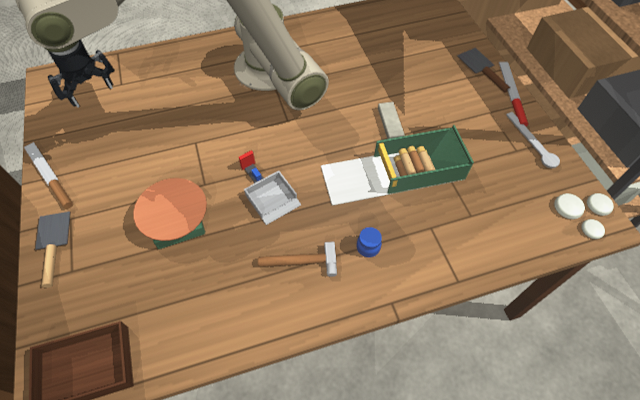

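The top view shows the bin at about (180,213) with its mouth to the right, the bar at (222,215) and the apron out to (293,223). The scoop sits at (355,223) with its mouth up and its tail at (371,274). The pan is at (464,225). Next I'll fit silhouettes to get accurate poses.

```bash
cat > fit.py <<'E'
from h import *
from scipy.optimize import minimize
def box(x0,x1,y0,y1,z0,z1): return np.array([(x,y,z) for x in(x0,x1) for y in(y0,y1) for z in(z0,z1)])/1000.
SCOOP=[box(-47,45,-57,57,0,7),box(-47,43,-57,57,0,31),np.vstack([box(45,45.1,-57,57,0,7.5),box(69,69.1,-57,57,0,1)]),box(-138,-47,-15,15,0,6),
 box(-94,-64,-8,8,6,31),box(-138,-126,-22,22,6,61)]
TAIL=box(-138,-126,-22,22,6,61)
BIN=[box(-175,-13,-69,69,0,4),box(-13,220,-69,69,0,75),box(216,220,-69,69,0,85)]
S=4
def proj(p,X):
    c=X@np.array(p["R"]).T+np.array(p["t"]); return c[:,:2]/c[:,2:]*K(p)+[p["cx"],p["cy"]]
def place(X,v,z):
    c,s=np.cos(v[2]),np.sin(v[2]); return X@np.array([[c,s,0],[-s,c,0],[0,0,1]])+[v[0],v[1],z]
def render(p,parts,v,z):
    m=np.zeros((400*S,640*S),np.uint8)
    for X in parts:
        u=((proj(p,place(X,v,z))+.5)*S-.5).astype(np.float32)
        cv2.fillConvexPoly(m,(cv2.convexHull(u)*16).round().astype(np.int32),1,shift=4)
    return cv2.resize(m.astype(np.float32),(640,400),interpolation=cv2.INTER_AREA)
def fit(pm,parts,v0,z=0.):
    cost=lambda v:sum(np.abs(render(p,parts,v,z)-m).sum()/m.sum() for p,m in pm)
    v0=np.array(v0); s=np.vstack([v0]+[v0+np.eye(3)[i]*d for i,d in enumerate((.008,.008,.06))])
    r=minimize(cost,v0,method="Nelder-Mead",options=dict(initial_simplex=s,xatol=1e-5,fatol=1e-5)); return r.x,r.fun/len(pm)
def mask(n,p):
    r=env.outline_of(n,p); return r[0]["mask"].astype(np.float32) if r else None
def both(n,parts,v0,P,z=0.):
    pm=[(p,mask(n,p)) for p in P]; pm=[a for a in pm if a[1] is not None]
    for a in pm: print(n,"single",*fit([a],parts,v0,z))
    v,c=fit(pm,parts,v0,z); print(n,"both",v,np.degrees(v[2]),c); return v
E
python3 - <<'E'
from fit import *
np.set_printoptions(precision=4,suppress=True)
P=[env.get_image(n) for n in("scene","top")]
s=both("scoop",SCOOP,(.513,-.122,.29),P)
b=both("bin",BIN,(.543,.225,1.50),P)
for k,q in (("lip",(.069,0)),("tail",(-.132,0)),("neck",(-.079,0))):
    print(k,place(np.array([[*q,0]]),s,0))
o=P[1]["color"].copy()
for parts,v in((SCOOP,s),(BIN,b)):
    c,_=cv2.findContours((render(P[1],parts,v,0)>.5).astype(np.uint8),0,1)
    o=np.ascontiguousarray(o); cv2.drawContours(o,c,-1,(255,0,255),1)
cv2.imwrite("pics/ov1.png",cv2.resize(o[170:300,110:400],None,fx=2.7,fy=2.7,interpolation=0)[:,:,::-1])
E
```

```text
scoop single [ 0.5199 -0.1179  0.289 ] 0.061579134315252304
scoop single [ 0.5187 -0.1191  0.2888] 0.07482847571372986
scoop both [ 0.5196 -0.1185  0.2897] 16.60139969798686 0.07112180441617966
bin single [-0.6623  0.5557  6.54  ] 1.0
bin single [0.5426 0.2182 1.4866] 0.20112642645835876
bin both [0.5425 0.2178 1.4856] 85.11795725732784 2.231221914291382
lip [[ 0.5857 -0.0987  0.    ]]
tail [[ 0.3931 -0.1562  0.    ]]
neck [[ 0.4439 -0.141   0.    ]]
```

View pics/ov1.png

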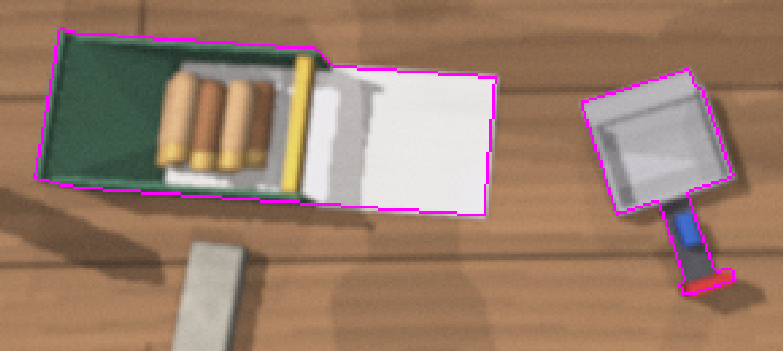

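The overlay matches the top view closely: the bin outline spans (36–497, 30–215) of the crop and the scoop outline traces the real one. Next I'll go above the tail plate.

```bash
cat > go.py <<'E'
import sys; from h import *
# usage: go.py x y z yaw_of_tool_y_deg
def go(x,y,z,yaw):
    s=env.observe(); R=np.array(s["tool_rot"]); p=np.array(s["position"])
    a=np.radians(yaw); yy=np.array([np.cos(a),np.sin(a),0]); zz=np.array([0,0,-1.]); T=np.column_stack([np.cross(yy,zz),yy,zz])
    print("rot",cv2.Rodrigues(R.T@T)[0].ravel().round(4)*57.2958,"shift cm",(R.T@(np.array([x,y,z])-p)*100).round(2),
     "| pos",p.round(4),"yaw",np.degrees(np.arctan2(R[1,1],R[0,1])).round(2),"F",np.round(s["ft_force"],1),"w",round(s["grip_width"],4),"g",s["gripper_force"],"t",s["time_s"])
if __name__=="__main__": go(*map(float,sys.argv[1:5]))
E
python3 go.py .3931 -.1562 .12 16.6
```

```text
rot [  0.          -0.         -81.00480204] shift cm [ 28.7  -23.93  11.13] | pos [ 0.2376 -0.496   0.2313] yaw -64.4 F [ 1.  -0.9  0.7] w 0.0857 g 0.0 t 1.7
```

move_arm:
  plan:
    - [0, 0, -8.1, 2.9, -2.4, 0, -0.34]
    - [0, 0, -16.2, 5.7, -4.8, 0, -0.34]
    - [0, 0, -24.3, 8.6, -7.2, 0, -0.34]
    - [0, 0, -32.4, 11.5, -9.6, 0, -0.34]
    - [0, 0, -40.5, 14.4, -12, 0, -0.34]
  squeeze: 80

```text
time_s: 2.2
position: [0.316, -0.3242, 0.2314]
tool_rot: [[0.4, 0.916, 0.0], [0.916, -0.4, -0.0], [-0.0, 0.0, -1.0]]
ft_force: [0.4, -0.0, 0.2]
grip_width: 0.0285
gripper_force: 0.0
```

```bash
python3 go.py .3931 -.1562 .12 16.6
```

```text
rot [ 1.71887400e-02  1.14591600e-02 -4.01872741e+01] shift cm [18.48  0.34 11.14] | pos [ 0.316  -0.3242  0.2314] yaw -23.59 F [ 0.4 -0.   0.2] w 0.0285 g 0.0 t 2.2
```

move_arm:
  plan:
    - [0, 0, -8.1, 3.7, 0.1, 2, -0.34]
    - [0, 0, -16.2, 7.4, 0.1, 4, -0.34]
    - [0, 0, -24.3, 11.1, 0.2, 6, -0.34]
    - [0, 0, -32.4, 14.8, 0.3, 8, -0.34]
    - [0, 0, -40.5, 18.5, 0.4, 11, -0.34]

```text
time_s: 2.7
position: [0.3953, -0.1571, 0.1215]
tool_rot: [[-0.291, 0.957, 0.003], [0.957, 0.291, -0.002], [-0.003, 0.002, -1.0]]
ft_force: [1.0, -1.2, -0.9]
grip_width: 0.0282
gripper_force: 0.0
```

```bash
python3 go.py .3931 -.1562 .016 16.6
```

```text
rot [0.1145916  0.15469866 0.32085648] shift cm [ 0.18 -0.21 10.55] | pos [ 0.3953 -0.1571  0.1215] yaw 16.92 F [ 1.  -1.2 -0.9] w 0.0282 g 0.0 t 2.7
```

move_arm:
  plan:
    - [0, 0, 0.3, 0.1, -0.2, 1, -0.34]
    - [0, 0, 0.3, 0.1, -0.2, 2, -0.34]
    - [0, 0, 0.3, 0.1, -0.2, 3, -0.34]
    - [0, 0, 0.3, 0.1, -0.2, 4, -0.34]
    - [0, 0, 0.3, 0.1, -0.2, 4, -0.34]

```text
time_s: 3.2
position: [0.3917, -0.1574, 0.0806]
tool_rot: [[-0.281, 0.96, -0.001], [0.96, 0.281, 0.001], [0.002, -0.001, -1.0]]
ft_force: [0.2, 0.2, -0.1]
grip_width: 0.0281
gripper_force: 0.0
```

```bash
python3 go.py .3931 -.1562 .016 16.6; python3 - <<'E'
from h import *
p=env.get_image("top"); 
a=cv2.resize(p["color"][225:345,320:480],None,fx=3,fy=3,interpolation=2)
q=env.get_image("scene"); b=cv2.resize(q["color"][110:230,200:360],None,fx=3,fy=3,interpolation=2)
cv2.imwrite("pics/g1.png",cv2.resize(np.hstack([a,b]),(800,300))[:,:,::-1])
E
```

```text
rot [-0.06302538 -0.0859437  -0.29793816] shift cm [0.06 0.17 6.46] | pos [ 0.3917 -0.1574  0.0806] yaw 16.3 F [ 0.2  0.2 -0.1] w 0.0281 g 0.0 t 3.2
```

View pics/g1.png

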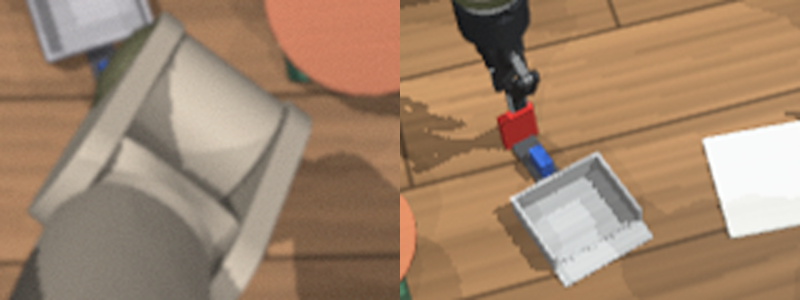

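The right-hand crop shows the gripper right above the red plate at about (517,120), so I'll descend and grip.

move_arm:
  plan:
    - [0, 0, -0.3, 0, 0.2, 1.5, -0.34]
    - [0, 0, -0.3, 0, 0.2, 3, -0.34]
    - [0, 0, -0.3, 0, 0.2, 4.5, -0.34]
    - [0, 0, -0.3, 0, 0.2, 6.0, -0.34]
    - [0, 0, -0.3, 0, 0.2, 6.4, -0.34]

```text
time_s: 3.8
position: [0.3939, -0.157, 0.0168]
tool_rot: [[-0.286, 0.958, -0.001], [0.958, 0.286, 0.001], [0.001, -0.001, -1.0]]
ft_force: [-0.6, -0.1, 0.9]
grip_width: 0.0282
gripper_force: 0.0
```

move_arm:
  plan:
    - [0, 0, 0, 0, 0, 0, -1]
    - [0, 0, 0, 0, 0, 0, -1]
    - [0, 0, 0, 0, 0, 0, -1]
    - [0, 0, 0, 0, 0, 0, -1]
  squeeze: 100

```text
time_s: 4.2
position: [0.3941, -0.1573, 0.0178]
tool_rot: [[-0.286, 0.958, 0.001], [0.958, 0.286, -0.001], [-0.001, 0.0, -1.0]]
ft_force: [-1.2, -0.5, 2.1]
grip_width: 0.0111
gripper_force: 97.9
```

```bash
python3 go.py .3931 -.1562 .016 16.6;python3 - <<'E'
from fit import *
np.set_printoptions(precision=4,suppress=True)
p=env.get_image("scene"); m=mask("scoop",p)
print(fit([(p,m)],SCOOP,(.5196,-.1185,.29)))
E
```

```text
rot [ 0.0286479   0.04010706 -0.00572958] shift cm [ 0.13 -0.07  0.18] | pos [ 0.3941 -0.1573  0.0178] yaw 16.59 F [-1.2 -0.5  2.1] w 0.0111 g 97.87223696708679 t 4.2
(array([ 0.5221, -0.1163,  0.2956]), np.float64(0.11545685678720474))
```

move_arm:
  plan:
    - [0, 0, 0, 0, 0, -0.7, -1]
    - [0, 0, 0, 0, 0, -1.7, -1]
    - [0, 0, 0, 0, 0, -2.7, -1]
    - [0, 0, 0, 0, 0, -3.7, -1]
    - [0, 0, 0, 0, 0, -4.5, -1]

```text
time_s: 4.8
position: [0.3938, -0.1569, 0.063]
tool_rot: [[-0.286, 0.958, -0.0], [0.958, 0.286, 0.0], [0.0, -0.0, -1.0]]
ft_force: [-0.5, -0.3, -5.0]
grip_width: 0.0109
gripper_force: 97.8
```

```bash
python3 go.py .5225 -.0181 .0625 85.15
```

```text
rot [-5.7295800e-03 -2.2918320e-02 -6.8537236e+01] shift cm [ 9.62 16.3   0.05] | pos [ 0.3938 -0.1569  0.063 ] yaw 16.62 F [-0.5 -0.3 -5. ] w 0.0109 g 97.76521325111389 t 4.8
```

move_arm:
  plan:
    - [0, 0, -6.5, 1, 1.6, 0, -1]
    - [0, 0, -13.5, 2, 3.2, 0, -1]
    - [0, 0, -20.5, 3, 4.9, 0, -1]
    - [0, 0, -27.5, 4, 6.5, 0, -1]
    - [0, 0, -34.5, 4.8, 8.1, 0, -1]

```text
time_s: 5.3
position: [0.4581, -0.0871, 0.0624]
tool_rot: [[-0.782, 0.624, -0.001], [0.624, 0.782, 0.0], [0.001, -0.0, -1.0]]
ft_force: [0.1, -0.7, -4.7]
grip_width: 0.0109
gripper_force: 97.8
```

```bash
python3 go.py .5225 -.0181 .0625 85.15
```

```text
rot [-5.72958000e-03 -4.01070600e-02 -3.37300375e+01] shift cm [-0.74  9.41 -0.01] | pos [ 0.4581 -0.0871  0.0624] yaw 51.42 F [ 0.1 -0.7 -4.7] w 0.0109 g 97.82787680625916 t 5.3
```

move_arm:
  plan:
    - [0, 0, -7, -0.1, 1.9, 0, -1]
    - [0, 0, -14, -0.3, 3.8, 0, -1]
    - [0, 0, -21, -0.4, 5.6, 0, -1]
    - [0, 0, -28, -0.6, 7.5, 0, -1]
    - [0, 0, -34, -0.7, 9.3, 0, -1]

```text
time_s: 5.8
position: [0.5221, -0.0193, 0.0624]
tool_rot: [[-0.997, 0.08, -0.0], [0.08, 0.997, -0.0], [0.0, -0.0, -1.0]]
ft_force: [-0.7, -1.2, -4.2]
grip_width: 0.011
gripper_force: 97.8
```

move_arm:
  plan:
    - [0, 0, 0, 0, 0, 0, -1]
    - [0, 0, 0, 0, 0, 0, -1]

```text
time_s: 6.0
position: [0.5214, -0.0199, 0.0622]
tool_rot: [[-0.996, 0.086, -0.001], [0.086, 0.996, -0.0], [0.001, -0.0, -1.0]]
ft_force: [-0.8, -0.5, -4.8]
grip_width: 0.011
gripper_force: 97.9
```

```bash
python3 go.py .5225 -.0181 .0218 85.15; python3 - <<'E'
from fit import *
np.set_printoptions(precision=4,suppress=True)
s=env.observe(); z=s["position"][2]-.0178
P=[env.get_image(n) for n in("scene","top")]
v=both("scoop",SCOOP,(.534,.114,1.486),P,z)
t=place(np.array([[-.132,0,0]]),v,0)[0]; R=np.array(s["tool_rot"]); print("tail in tool",R.T@(t-np.array(s["position"])))
b=np.array([.5426,.2182]);print(z)
save(P[0],"s2.png")
E
```

```text
rot [-0.01145916 -0.04010706 -0.10313244] shift cm [-0.1   0.19  4.04] | pos [ 0.5214 -0.0199  0.0622] yaw 85.05 F [-0.8 -0.5 -4.8] w 0.011 g 97.93593049049377 t 6.0
scoop single [0.5339 0.1244 1.4909] 0.7112507820129395
scoop both [0.5339 0.1244 1.4909] 85.41953040301082 0.7112507820129395
tail in tool [-0.001   0.0129  0.0622]
0.044416938229697056
```

View pics/s2.png

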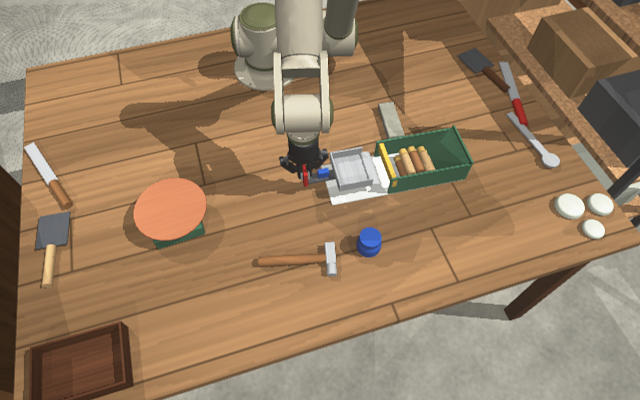

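The scene view shows the scoop held level over the apron at about (352,170), its mouth facing the bar at (388,165). I'll lower it to just above the floor, then check how well it is centred.

move_arm:
  plan:
    - [0, 0, -0.1, -0.1, 0, 1, -1]
    - [0, 0, -0.1, -0.1, 0, 2, -1]
    - [0, 0, -0.1, -0.1, 0, 3, -1]
    - [0, 0, -0.1, -0.1, 0, 3.7, -1]
    - [0, 0, -0.1, -0.1, 0, 3.7, -1]

```text
time_s: 6.7
position: [0.5221, -0.0199, 0.024]
tool_rot: [[-0.996, 0.084, -0.002], [0.084, 0.996, 0.001], [0.002, 0.0, -1.0]]
ft_force: [0.2, -0.1, -4.6]
grip_width: 0.0112
gripper_force: 98.1
```

```bash
python3 go.py .5225 -.0181 .0218 85.15; python3 - <<'E'
from fit import *
np.set_printoptions(precision=4,suppress=True)
s=env.observe(); z=s["position"][2]-.0178
P=[env.get_image(n) for n in("scene","top")]
for p in P:
    for r in env.outline_of("scoop",p)[:2]: print(p["shot"],r["conf"],r["bbox"],r["mask"].sum())
    print(render(p,SCOOP,(.533,.113,1.487),z).sum())
R=np.array(s["tool_rot"]); o=[]
pos=np.array(s["position"]); sv=(*(pos+R[:,1]*.132)[:2],np.arctan2(R[1,1],R[0,1])); print(sv)
out=[]
for p,(r0,c0) in zip(P,((120,295),(170,180))):
    S_=5; im=cv2.resize(p["color"][r0:r0+90,c0:c0+130],None,fx=S_,fy=S_,interpolation=0)
    for parts,v,zz,col in((SCOOP[:3],sv,z,(255,0,255)),(BIN,(.5426,.2182,1.486),0,(255,160,0))):
        for X in parts:
            u=((cv2.convexHull(proj(p,place(X,v,zz)).astype(np.float32))-[c0,r0]+.5)*S_)
            cv2.polylines(im,[u.round().astype(np.int32)],True,col,1)
    out.append(im)
cv2.imwrite("pics/al.png",cv2.resize(np.vstack(out),(430,600),interpolation=3)[:,:,::-1])
E
```

```text
rot [ 0.0286479  -0.1432395   0.04583664] shift cm [-0.03  0.18  0.22] | pos [ 0.5221 -0.0199  0.024 ] yaw 85.2 F [ 0.2 -0.1 -4.6] w 0.0112 g 98.11506628990173 t 6.7
10 0.91 [340.0, 176.6, 76.6, 45.3] 1937
1970.8125
11 0.98 [256.6, 220.4, 48.5, 44.5] 1552
11 0.6 [187.5, 217.1, 13.2, 35.1] 384
2489.0625
(np.float64(0.5331504769929657), np.float64(0.11163811644893559), np.float64(1.4869592523488486))
```

View pics/al.png

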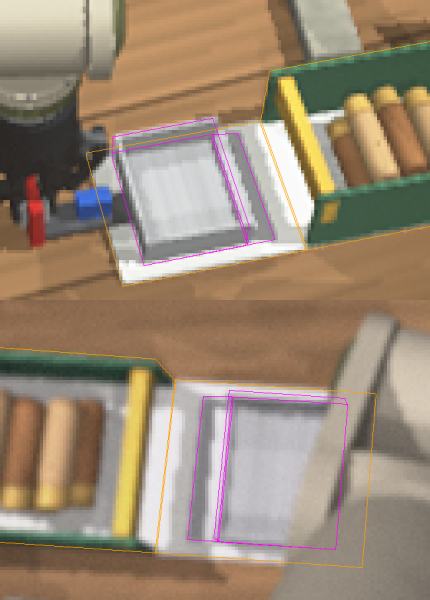

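```bash
python3 - <<'E'
import fit as F
from fit import *
np.set_printoptions(precision=4,suppress=True)
s=env.observe(); z=s["position"][2]-.0178; R=np.array(s["tool_rot"]);pos=np.array(s["position"])
v0=[*(pos+R[:,1]*.132)[:2],np.arctan2(R[1,1],R[0,1])]
P=[env.get_image(n) for n in("scene","top")]
W=[np.ones((400,640)),np.ones((400,640))]; W[1][:,265:]=0; W[0][:,:318]=0; W[0][:140]*=1
ms=[mask("scoop",p) for p in P]
g=np.array([.5426,.2182]);u=np.array([np.cos(1.486),np.sin(1.486)]);n=np.array([-u[1],u[0]])
for sel in((0,),(1,),(0,1)):
    cost=lambda v:sum((W[i]*np.abs(render(P[i],SCOOP,v,z)-ms[i])).sum() for i in sel)
    sx=np.array([v0]+[list(np.array(v0)+np.eye(3)[k]*d) for k,d in enumerate((.006,.006,.04))])
    r=minimize(cost,v0,method="Nelder-Mead",options=dict(initial_simplex=sx,xatol=1e-5,fatol=1e-3))
    d=r.x[:2]-g; print(sel,r.x,np.degrees(r.x[2]),r.fun,"start cost",cost(v0),"in bin",d@u,d@n)
d=np.array(v0[:2])-g; print("v0 in bin",d@u,d@n)
for i in (0,1):
    a=P[i]
    for r in env.outline_of("bin",a)[:2]: print(i,"bin",r["conf"],r["bbox"])
m=[env.outline_of("bin",a)[0]["mask"].astype(np.float32) for a in P]
w=[render(P[i],SCOOP,v0,z)<.01 for i in (0,1)]
w[1][:,268:]=0; w[0][:,:355]=0; b0=np.array([.5426,.2182,1.486])
for sel in((0,),(1,),(0,1)):
    cost=lambda v:sum((w[i]*np.abs(render(P[i],BIN,v,0)-m[i])).sum() for i in sel)
    sx=np.array([b0]+[b0+np.eye(3)[k]*d for k,d in enumerate((.006,.006,.04))])
    r=minimize(cost,b0,method="Nelder-Mead",options=dict(initial_simplex=sx,xatol=1e-5,fatol=1e-3))
    print("bin",sel,r.x,np.degrees(r.x[2]),r.fun,cost(b0))
E
```

```text
(0,) [0.5348 0.1144 1.4965] 85.7451788010483 79.6875 start cost 114.4375 in bin -0.10411173600591142 -0.001068739483765696
(1,) [0.5343 0.1118 1.4964] 85.73831809745533 25.375 start cost 26.375 in bin -0.10668999099769297 -0.00070278173795694
(0, 1) [0.5346 0.1129 1.4971] 85.77996584943021 124.6875 start cost 140.8125 in bin -0.10558384375531421 -0.0009341226429169493
v0 in bin -0.10708164257685038 -0.0005231555476181727
0 bin 0.74 [400.0, 164.4, 147.8, 77.0]
1 bin 0.8 [197.5, 215.5, 151.8, 75.8]
1 bin 0.66 [198.8, 214.7, 18.2, 34.4]
bin (0,) [0.5438 0.221  1.4853] 85.09922152995082 950.3125 1015.5625
bin (1,) [0.5426 0.2177 1.4857] 85.12279770223148 1573.1875 1575.4375
bin (0, 1) [0.543  0.2187 1.4856] 85.12115364293003 2579.4375 2591.0
```

move_arm:
  plan:
    - [0, 0, 0, 0, 0, 0.1, -1]
    - [0, 0, 0, 0, 0, 0.2, -1]
    - [0, 0, 0, 0, 0, 0.25, -1]
    - [0, 0, 0, 0, 0, 0.25, -1]

```text
time_s: 7.7
position: [0.5227, -0.0201, 0.0227]
tool_rot: [[-0.996, 0.084, -0.0], [0.084, 0.996, 0.0], [0.0, 0.0, -1.0]]
ft_force: [0.1, -0.0, -4.6]
grip_width: 0.0109
gripper_force: 98.1
```

move_arm:
  plan:
    - [0, 0, 0, 0, 0, 0.1, -1]
    - [0, 0, 0, 0, 0, 0.15, -1]
    - [0, 0, 0, 0, 0, 0.15, -1]

```text
time_s: 8.0
position: [0.5229, -0.0201, 0.0217]
tool_rot: [[-0.996, 0.084, 0.001], [0.084, 0.996, -0.0], [-0.001, -0.0, -1.0]]
ft_force: [-1.0, -1.2, 2.4]
grip_width: 0.0108
gripper_force: 99.0
```

move_arm:
  plan:
    - [0, 0, 0, 0, 1, 0, -1]
    - [0, 0, 0, 0, 2.2, 0, -1]
    - [0, 0, 0, 0, 3.4, 0, -1]
    - [0, 0, 0, 0, 4.6, 0, -1]
    - [0, 0, 0, 0, 5.8, 0, -1]

```text
time_s: 8.5
position: [0.528, 0.039, 0.0218]
tool_rot: [[-0.997, 0.083, 0.001], [0.083, 0.997, -0.0], [-0.001, -0.0, -1.0]]
ft_force: [0.2, -4.5, 5.4]
grip_width: 0.0108
gripper_force: 99.6
```

```bash
python3 go.py .537 .1463 .0218 85.15
```

```text
rot [-0.02291832  0.07448454  0.09740286] shift cm [-0.000e+00  1.077e+01 -1.000e-02] | pos [0.528  0.039  0.0218] yaw 85.25 F [ 0.2 -4.5  5.4] w 0.0108 g 99.55634236335754 t 8.5
```

move_arm:
  plan:
    - [0, 0, 0, 0, 0.8, 0, -1]
    - [0, 0, 0, 0, 1.6, 0, -1]
    - [0, 0, 0, 0, 2.4, 0, -1]
    - [0, 0, 0, 0, 3.2, 0, -1]
    - [0, 0, 0, 0, 4, 0, -1]

```text
time_s: 9.0
position: [0.5313, 0.0786, 0.0218]
tool_rot: [[-0.997, 0.083, 0.001], [0.083, 0.997, -0.0], [-0.001, -0.0, -1.0]]
ft_force: [-0.2, -4.7, 6.1]
grip_width: 0.0106
gripper_force: 99.6
```

move_arm:
  plan:
    - [0, 0, 0, 0, 0.7, 0, -1]
    - [0, 0, 0, 0, 1.4, 0, -1]
    - [0, 0, 0, 0, 2.1, 0, -1]
    - [0, 0, 0, 0, 2.8, 0, -1]
    - [0, 0, 0, 0, 3.5, 0, -1]

```text
time_s: 9.5
position: [0.5341, 0.1134, 0.0218]
tool_rot: [[-0.997, 0.083, 0.001], [0.083, 0.997, -0.001], [-0.001, -0.001, -1.0]]
ft_force: [0.3, -4.7, 5.8]
grip_width: 0.0111
gripper_force: 99.6
```

```bash
python3 go.py .537 .1463 .0218 85.15; python3 - <<'E'
from h import *
o=[cv2.resize(env.get_image(n)["color"][r:r+90,c:c+130],None,fx=3,fy=3,interpolation=2) for n,r,c in(("scene",120,350),("top",170,120))]
cv2.imwrite("pics/p1.png",np.hstack(o)[:,:,::-1])
E
```

```text
rot [-0.0286479   0.06302538  0.09740286] shift cm [-0.02  3.3   0.  ] | pos [0.5341 0.1134 0.0218] yaw 85.25 F [ 0.3 -4.7  5.8] w 0.0111 g 99.63027119636536 t 9.5
```

View pics/p1.png

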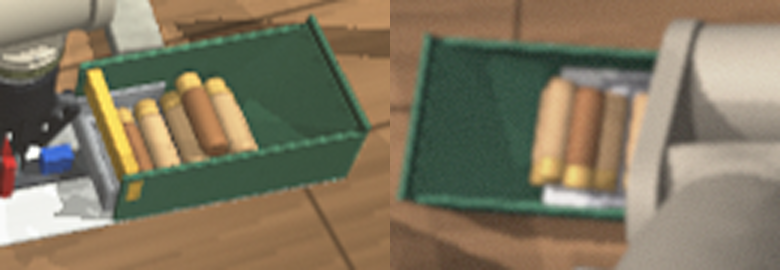

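The pictures show the scoop's front well under the bar, with handles riding onto its floor and some heaped up. I'll keep pushing.

move_arm:
  plan:
    - [0, 0, 0, 0, 0.7, 0, -1]
    - [0, 0, 0, 0, 1.4, 0, -1]
    - [0, 0, 0, 0, 2.1, 0, -1]
    - [0, 0, 0, 0, 2.8, 0, -1]
    - [0, 0, 0, 0, 3.3, 0, -1]

```text
time_s: 10.1
position: [0.5367, 0.1464, 0.0218]
tool_rot: [[-0.997, 0.083, 0.001], [0.083, 0.997, -0.001], [-0.001, -0.0, -1.0]]
ft_force: [0.0, -5.5, 6.0]
grip_width: 0.0111
gripper_force: 99.6
```

move_arm:
  plan:
    - [0, 0, 0, 0, 0, 0, -1]
    - [0, 0, 0, 0, 0, 0, -1]

```text
time_s: 10.3
position: [0.5368, 0.147, 0.0218]
tool_rot: [[-0.997, 0.083, 0.001], [0.083, 0.997, 0.001], [-0.001, 0.001, -1.0]]
ft_force: [1.0, 1.3, 5.7]
grip_width: 0.0111
gripper_force: 99.6
```

```bash
python3 go.py .537 .1463 .0218 85.15; python3 - <<'E'
from fit import *
np.set_printoptions(precision=3,suppress=True)
P=[env.get_image(n) for n in("scene","top")]
s=env.observe(); R=np.array(s["tool_rot"]);pos=np.array(s["position"]); O=(pos+R[:,1]*.132); O[2]=.004
for p in P:
    rs=env.tip_of("handle0",p)
    for r in rs:
        if r["conf"]<.2: continue
        w=[R[:,1]@(atz(p,r["pixel"],zz)-O) for zz in (.020,.042)]
        print(p["shot"],np.round(r["pixel"],1),round(r["conf"],2),"scoop x if low/high",np.array(w)*1000)
o=[cv2.resize(p["color"][r:r+90,c:c+130],None,fx=3,fy=3,interpolation=2) for p,r,c in((P[0],120,350),(P[1],170,120))]
cv2.imwrite("pics/p2.png",np.hstack(o)[:,:,::-1])
E
```

```text
rot [0.0572958  0.07448454 0.10313244] shift cm [-0.03 -0.07  0.  ] | pos [0.5368 0.147  0.0218] yaw 85.25 F [1.  1.3 5.7] w 0.0111 g 99.57566857337952 t 10.3
16 [395.3 165.1] 0.62 scoop x if low/high [-25.749 -33.864]
16 [403.9 166.2] 0.57 scoop x if low/high [ -2.645 -11.233]
16 [414.8 161.6] 0.54 scoop x if low/high [33.694 24.363]
16 [431.5 157. ] 0.52 scoop x if low/high [87.125 76.702]
16 [409.9 162.6] 0.48 scoop x if low/high [18.561  9.539]
16 [434.  157.9] 0.4 scoop x if low/high [93.115 82.57 ]
17 [177.2 211.4] 0.7 scoop x if low/high [59.511 51.43 ]
17 [167.4 216.2] 0.65 scoop x if low/high [82.981 74.376]
17 [181.1 215.7] 0.56 scoop x if low/high [47.921 40.099]
```

View pics/p2.png

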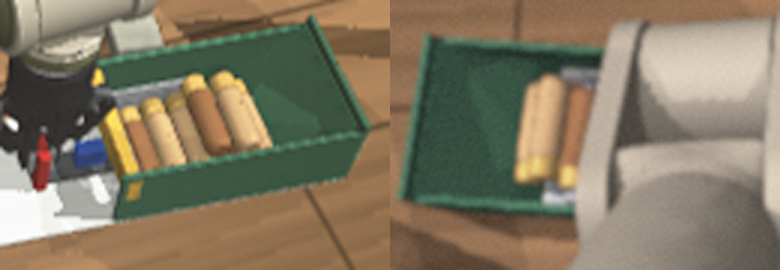

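The scoop is at bin x ≈ 0.060. Three handles sit low at about -27, -3 and +20 mm in the scoop frame, with a brown one on top at about +40. I'll push 3 mm more, hold briefly, then draw it back.

move_arm:
  plan:
    - [0, 0, 0, 0, 0.1, 0, -1]
    - [0, 0, 0, 0, 0.2, 0, -1]
    - [0, 0, 0, 0, 0.3, 0, -1]
    - [0, 0, 0, 0, 0.3, 0, -1]
    - [0, 0, 0, 0, 0.3, 0, -1]

```text
time_s: 11.0
position: [0.5369, 0.1491, 0.0218]
tool_rot: [[-0.997, 0.083, 0.001], [0.083, 0.997, -0.0], [-0.001, -0.0, -1.0]]
ft_force: [-0.6, -4.7, 6.3]
grip_width: 0.0108
gripper_force: 99.7
```

```bash
python3 - <<'E'
from fit import *
np.set_printoptions(precision=1,suppress=True)
s=env.observe(); R=np.array(s["tool_rot"]);pos=np.array(s["position"]); O=(pos+R[:,1]*.132); O[2]=.004
p=env.get_image("scene"); print(pos, s["ft_force"])
for r in env.outline_of("handle0",p):
    if r["conf"]<.2: continue
    c=r["bbox"][:2]; ys,xs=np.nonzero(r["mask"]); c=(xs.mean(),ys.mean())
    print(np.array(c),"conf %.2f"%r["conf"],"n",r["mask"].sum(),"bbox",np.array(r["bbox"]),"scoop x low/high",np.array([R[:,1]@(atz(p,c,zz)-O) for zz in (.020,.042)])*1000)
E
```

```text
[0.5 0.1 0. ] [-0.6 -4.7  6.3]
[404.  164.1] conf 0.74 n 207 bbox [404.2 165.5  17.3  25.6] scoop x low/high [ -2.1 -10.8]
[396.4 165.7] conf 0.55 n 147 bbox [395.8 165.4  10.5  16.9] scoop x low/high [-25.5 -33.7]
[428.5 157.5] conf 0.51 n 241 bbox [429.4 158.5  11.1  24.8] scoop x low/high [75.6 65.3]
[418.8 158.6] conf 0.51 n 246 bbox [416.4 160.2  16.1  27. ] scoop x low/high [46.5 36.9]
[434.4 156.9] conf 0.43 n 54 bbox [434.4 158.9  11.9  25.1] scoop x low/high [93.5 82.8]
[411.8 162.7] conf 0.43 n 133 bbox [411.2 163.7  13.4  24.7] scoop x low/high [21.8 12.7]
[381.7 167.3] conf 0.43 n 357 bbox [385.6 163.9  46.4  39.1] scoop x low/high [-68.8 -76.1]
```

The fit puts the floor handles at about -27, -3 and 22 mm, with the top one at x ≈ 37 and z ≈ 37 mm in the scoop frame. That counts as heaped, so I'll draw back.

move_arm:
  plan:
    - [0, 0, 0, 0, -0.4, 0, -1]
    - [0, 0, 0, 0, -1, 0, -1]
    - [0, 0, 0, 0, -1.7, 0, -1]
    - [0, 0, 0, 0, -2.4, 0, -1]
    - [0, 0, 0, 0, -3.1, 0, -1]

```text
time_s: 11.6
position: [0.5344, 0.1192, 0.0218]
tool_rot: [[-0.997, 0.083, 0.001], [0.083, 0.997, 0.002], [-0.001, 0.002, -1.0]]
ft_force: [0.8, 4.0, 4.6]
grip_width: 0.0111
gripper_force: 99.6
```

move_arm:
  plan:
    - [0, 0, 0, 0, -0.7, 0, -1]
    - [0, 0, 0, 0, -1.4, 0, -1]
    - [0, 0, 0, 0, -2.1, 0, -1]
    - [0, 0, 0, 0, -2.8, 0, -1]
    - [0, 0, 0, 0, -3.5, 0, -1]

```text
time_s: 12.1
position: [0.5316, 0.0842, 0.0218]
tool_rot: [[-0.997, 0.083, 0.001], [0.083, 0.997, 0.001], [-0.001, 0.002, -1.0]]
ft_force: [0.8, 3.6, 5.3]
grip_width: 0.0111
gripper_force: 99.6
```

move_arm:
  plan:
    - [0, 0, 0, 0, -0.7, 0, -1]
    - [0, 0, 0, 0, -1.4, 0, -1]
    - [0, 0, 0, 0, -2.1, 0, -1]
    - [0, 0, 0, 0, -2.8, 0, -1]
    - [0, 0, 0, 0, -3.5, 0, -1]

```text
time_s: 12.6
position: [0.5287, 0.0493, 0.0218]
tool_rot: [[-0.997, 0.083, 0.001], [0.083, 0.997, 0.001], [-0.001, 0.001, -1.0]]
ft_force: [0.7, 3.9, 6.3]
grip_width: 0.0108
gripper_force: 99.5
```

move_arm:
  plan:
    - [0, 0, 0, 0, -0.8, 0, -1]
    - [0, 0, 0, 0, -1.6, 0, -1]
    - [0, 0, 0, 0, -2.4, 0, -1]
    - [0, 0, 0, 0, -3.2, 0, -1]
    - [0, 0, 0, 0, -4, 0, -1]

```text
time_s: 13.1
position: [0.5254, 0.0094, 0.0217]
tool_rot: [[-0.997, 0.083, 0.001], [0.083, 0.997, 0.001], [-0.001, 0.001, -1.0]]
ft_force: [-0.6, 4.2, 4.4]
grip_width: 0.011
gripper_force: 99.6
```

move_arm:
  plan:
    - [0, 0, 0, 0, -0.8, 0, -1]
    - [0, 0, 0, 0, -1.6, 0, -1]
    - [0, 0, 0, 0, -2.1, 0, -1]
    - [0, 0, 0, 0, -2.4, 0, -1]
    - [0, 0, 0, 0, -2.4, 0, -1]

```text
time_s: 13.6
position: [0.5233, -0.0155, 0.0216]
tool_rot: [[-0.996, 0.084, 0.001], [0.084, 0.996, 0.001], [-0.001, 0.001, -1.0]]
ft_force: [-0.0, 0.5, 6.8]
grip_width: 0.011
gripper_force: 99.7
```

```bash
python3 go.py .5225 -.0181 .0218 85.15; python3 - <<'E'
from h import *
o=[cv2.resize(env.get_image(n)["color"][r:r+90,c:c+130],None,fx=3,fy=3,interpolation=2) for n,r,c in(("scene",120,320),("top",170,160))]
cv2.imwrite("pics/p3.png",np.hstack(o)[:,:,::-1])
E
```

```text
rot [0.03437748 0.03437748 0.04583664] shift cm [ 0.06 -0.27 -0.02] | pos [ 0.5233 -0.0155  0.0216] yaw 85.2 F [-0.   0.5  6.8] w 0.011 g 99.66283679008484 t 13.6
```

View pics/p3.png

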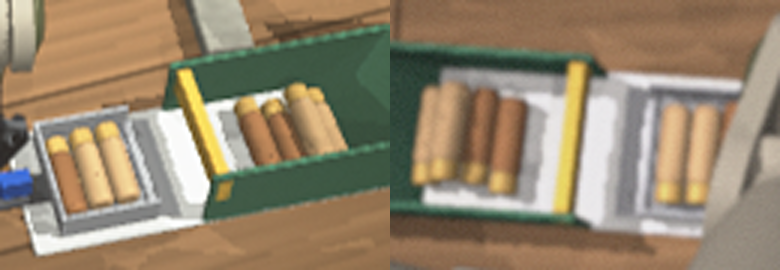

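The pictures show three handles level in the measure, at scene-crop (60–130,170), and four left in the bin beyond the bar. Now I'll release the tail and rise.

move_arm:
  plan:
    - [0, 0, 0, 0, 0, -0.1, -1]
    - [0, 0, 0, 0, 0, -0.1, -0.34]
    - [0, 0, 0, 0, 0, -0.1, -0.34]
    - [0, 0, 0, 0, 0, -0.1, -0.34]

```text
time_s: 14.1
position: [0.523, -0.0159, 0.0222]
tool_rot: [[-0.997, 0.083, -0.0], [0.083, 0.997, 0.0], [0.0, 0.0, -1.0]]
ft_force: [0.1, -0.0, 0.7]
grip_width: 0.0281
gripper_force: 0.0
```

move_arm:
  plan:
    - [0, 0, 0, 0, 0, -1.5, -0.34]
    - [0, 0, 0, 0, 0, -3.5, -0.34]
    - [0, 0, 0, 0, 0, -6, -0.34]
    - [0, 0, 0, 0, 0, -8.5, -0.34]
    - [0, 0, 0, 0, 0, -9, -0.34]

```text
time_s: 14.6
position: [0.5241, -0.0163, 0.1147]
tool_rot: [[-0.996, 0.084, 0.004], [0.084, 0.996, -0.001], [-0.004, -0.001, -1.0]]
ft_force: [-0.3, 0.2, -0.2]
grip_width: 0.028
gripper_force: 0.0
```

move_arm:
  plan:
    - [0, 0, 8.5, 0, 1, 0, -0.1]
    - [0, 0, 17, 0, 2, 0, -0.1]
    - [0, 0, 25.5, 0, 3, 0, -0.1]
    - [0, 0, 34, 0, 4, 0, -0.1]
    - [0, 0, 42.5, 0, 5, 0, -0.1]

```text
time_s: 15.1
position: [0.5269, 0.0342, 0.1114]
tool_rot: [[-0.674, 0.739, -0.001], [0.739, 0.674, 0.0], [0.001, -0.001, -1.0]]
ft_force: [0.0, 0.4, 0.3]
grip_width: 0.0385
gripper_force: 0.0
```

```bash
python3 go.py .5277 .0373 .1 -4.8
```

```text
rot [-7.44845400e-02 -4.01070600e-02  4.71429842e+01] shift cm [0.17 0.27 1.14] | pos [0.5269 0.0342 0.1114] yaw 42.34 F [0.  0.4 0.3] w 0.0385 g 0.0 t 15.1
```

move_arm:
  plan:
    - [0, 0, 8.5, 0, 0.1, 0, -0.1]
    - [0, 0, 17, 0.1, 0.1, 0, -0.1]
    - [0, 0, 25.5, 0.1, 0.2, 0, -0.1]
    - [0, 0, 34, 0.2, 0.2, 0, -0.1]
    - [0, 0, 42.5, 0.2, 0.3, 0, -0.1]

```text
time_s: 15.6
position: [0.5276, 0.0374, 0.1113]
tool_rot: [[0.003, 1.0, -0.002], [1.0, -0.003, 0.0], [0.0, -0.002, -1.0]]
ft_force: [0.5, -0.1, -0.3]
grip_width: 0.0384
gripper_force: 0.0
```

move_arm:
  plan:
    - [0, 0, 5, 0, 0, 0, -0.1]
    - [0, 0, 5, 0, 0, 0.8, -0.1]
    - [0, 0, 5, 0, 0, 1.6, -0.1]
    - [0, 0, 5, 0, 0, 2.4, -0.1]
    - [0, 0, 5, 0, 0, 2.4, -0.1]

```text
time_s: 16.1
position: [0.5273, 0.0373, 0.0867]
tool_rot: [[0.083, 0.997, -0.003], [0.997, -0.083, 0.0], [0.0, -0.003, -1.0]]
ft_force: [-0.9, -0.6, -0.5]
grip_width: 0.0386
gripper_force: 0.0
```

```bash
python3 go.py .5277 .0373 .0125 -4.8; python3 - <<'E'
from fit import *
np.set_printoptions(precision=4,suppress=True)
P=[env.get_image(n) for n in("scene","top")]
for p in P:
    for k,z in(("scoop_neck",.024),("scoop_tail",.039)):
        r=tip(k,p); print(k,r and (r[1],atz(p,r[0],z)))
p=P[0]; m=mask("scoop",p); print(m.sum(),render(p,SCOOP,(.5345,.116,1.487),.004).sum()); print(fit([(p,m)],SCOOP,(.5345,.116,1.487),.004))
o=cv2.resize(p["color"][110:220,270:420],None,fx=4,fy=4,interpolation=2); cv2.imwrite("pics/n1.png",o[:,:,::-1])
E
```

```text
rot [-0.1718874  -0.01145916  0.0572958 ] shift cm [-0.    0.06  7.42] | pos [0.5273 0.0373 0.0867] yaw -4.74 F [-0.9 -0.6 -0.5] w 0.0386 g 0.0 t 16.1
scoop_neck (0.82, array([0.529 , 0.0372, 0.024 ]))
scoop_tail (0.91, array([ 0.5273, -0.0104,  0.039 ]))
scoop_neck None
scoop_tail (0.48, array([ 0.5278, -0.015 ,  0.039 ]))
1177.0 1966.25
(array([0.5349, 0.1182, 1.4896]), np.float64(0.7092183232307434))
```

View pics/n1.png

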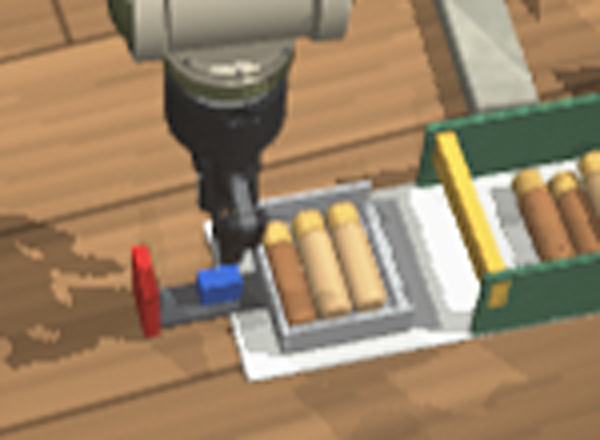

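The picture shows the gripper above the blue neck at about (220,285), with all three handles in place. I'll descend and grip.

move_arm:
  plan:
    - [0, 0, 0, 0, 0.1, 2, -0.1]
    - [0, 0, 0, 0, 0.1, 4, -0.1]
    - [0, 0, 0, 0, 0.1, 5.5, -0.1]
    - [0, 0, 0, 0, 0.1, 7, -0.1]
    - [0, 0, 0, 0, 0.1, 7.4, -0.1]

```text
time_s: 16.95
position: [0.5285, 0.0372, 0.0132]
tool_rot: [[0.084, 0.996, -0.002], [0.996, -0.084, 0.0], [0.0, -0.002, -1.0]]
ft_force: [0.2, 0.3, 0.2]
grip_width: 0.0384
gripper_force: 0.0
```

move_arm:
  plan:
    - [0, 0, 0, 0, 0, 0, -0.1]
    - [0, 0, 0, 0, 0, 0, -0.4]
    - [0, 0, 0, 0, 0, 0, -0.7]
    - [0, 0, 0, 0, 0, 0, -1]
    - [0, 0, 0, 0, 0, 0, -1]
  squeeze: 120

```text
time_s: 17.45
position: [0.5294, 0.0372, 0.0155]
tool_rot: [[0.084, 0.996, 0.001], [0.996, -0.084, -0.0], [-0.0, 0.001, -1.0]]
ft_force: [-1.7, 0.6, 7.0]
grip_width: 0.013
gripper_force: 117.6
```

move_arm:
  plan:
    - [0, 0, 0, 0, 0, -0.3, -1]
    - [0, 0, 0, 0, 0, -0.8, -1]
    - [0, 0, 0, 0, 0, -1.4, -1]
    - [0, 0, 0, 0, 0, -2.0, -1]
    - [0, 0, 0, 0, 0, -2.6, -1]

```text
time_s: 17.95
position: [0.5291, 0.0372, 0.0409]
tool_rot: [[0.084, 0.996, 0.0], [0.996, -0.084, -0.0], [-0.0, 0.0, -1.0]]
ft_force: [-0.7, -0.3, -5.3]
grip_width: 0.0134
gripper_force: 117.3
```

```bash
python3 - <<'E'
from fit import *
np.set_printoptions(precision=4,suppress=True)
p=env.get_image("scene"); s=env.observe(); print(s["wrist_torque"],s["position"])
o=cv2.resize(p["color"][110:220,270:420],None,fx=4,fy=4,interpolation=2); cv2.imwrite("pics/n2.png",o[:,:,::-1])
for k in("scoop_neck","scoop_tail","scoop_lip"): print(k,tip(k,p))
E
```

```text
[-0.2608 -0.0594 -0.0827] [0.5296 0.0371 0.0418]
scoop_neck ([324.0, 175.8], 0.74)
scoop_tail ([307.1, 177.9], 0.91)
scoop_lip ([348.3, 174.5], 0.74)
```

View pics/n2.png

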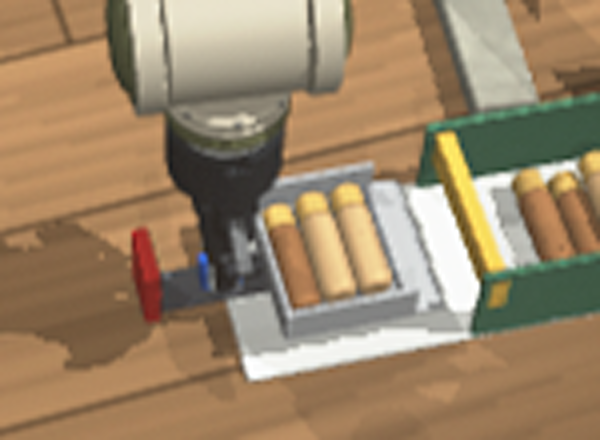

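The picture shows the scoop lifted level, with its three handles still aboard (scene-crop x 290–370). That was my last look; I'm one over the 10-picture limit, so from here on I'll work from numbers only.

move_arm:
  plan:
    - [0, 0, 0, 0, 0, -1, -1]
    - [0, 0, 0, 0, 0, -2.5, -1]
    - [0, 0, 0, 0, 0, -4.5, -1]
    - [0, 0, 0, 0, 0, -6.5, -1]
    - [0, 0, 0, 0, 0, -8, -1]

```text
time_s: 18.65
position: [0.5292, 0.0372, 0.122]
tool_rot: [[0.084, 0.996, 0.001], [0.996, -0.084, -0.0], [-0.0, 0.001, -1.0]]
ft_force: [0.1, 0.4, -5.4]
grip_width: 0.0132
gripper_force: 117.5
```

```bash
python3 - <<'E'
from fit import *
from go import go
np.set_printoptions(precision=4,suppress=True)
a=np.linspace(0,2*np.pi,60); D=[np.c_[.095*np.cos(a),.095*np.sin(a),0*a]]
P=[env.get_image(n) for n in("scene","top")]
for n,p in zip(("scene","top"),P):
    h=cv2.cvtColor(p["color"],cv2.COLOR_RGB2HSV)
    c0=proj(p,np.array([[.518,-.385,.066]]))[0]
    w=render(p,[D[0]*1.25],(.518,-.385,0),.066)>0
    r,g,b=[p["color"][:,:,i].astype(float) for i in range(3)]
    m=((r-b>65)&(g-b<r*.16)&w).astype(np.float32)
    m2=mask("pan",p)
    for q in (m,m2):
        if q is None: continue
        f=lambda v:np.abs(render(p,D,(v[0],v[1],0),.066)-q).sum()/q.sum()
        x=minimize(f,[.518,-.385],method="Nelder-Mead",options=dict(initial_simplex=[[.518,-.385],[.528,-.385],[.518,-.375]],xatol=1e-5)); print(n,q.sum(),x.x,x.fun)
    print(tip("pan",p) and atz(p,tip("pan",p)[0],.066))
go(.5143,-.4288,.125,-4.8)
s=env.observe();z=s["position"][2]-.0115
for k,zz in(("scoop_tail",.035),("scoop_lip",0),("scoop_measure",.016)):
    for p in P:
        r=tip(k,p); print(k,r and (r[1],atz(p,r[0],z+zz)))
E
```

```text
scene 0.0 [ 0.518 -0.385] inf
scene 3984.0 [ 0.5156 -0.3834] 0.11370482295751572
[ 0.5188 -0.3792  0.066 ]
top 4404.0 [ 0.5093 -0.3851] 0.05828507989645004
top 4697.0 [ 0.5107 -0.3843] 0.03168245777487755
[ 0.5184 -0.3832  0.066 ]
rot [-0.1031 -0.0057  0.    ] shift cm [-46.56   2.46  -0.56] | pos [0.5287 0.0372 0.1195] yaw -4.8 F [ 0.4 -0.7 -5.8] w 0.0134 g 117.50398993492126 t 19.05
scoop_tail (0.83, array([ 0.5206, -0.009 ,  0.143 ]))
scoop_tail (0.49, array([ 0.5333, -0.015 ,  0.143 ]))
scoop_lip (0.7, array([0.5465, 0.182 , 0.108 ]))
scoop_lip (0.69, array([0.5345, 0.1826, 0.108 ]))
scoop_measure (0.72, array([0.5432, 0.1107, 0.124 ]))
scoop_measure (0.25, array([0.5335, 0.2902, 0.124 ]))<stdin>:15: RuntimeWarning: divide by zero encountered in scalar divide
  np.max(np.abs(fsim[0] - fsim[1:])) <= fatol):
```

move_arm:
  plan:
    - [0, 0, 0, -0.5, 0, 0, -1]
    - [0, 0, 0, -1.5, 0.1, 0, -1]
    - [0, 0, 0, -3, 0.1, 0, -1]
    - [0, 0, 0, -5, 0.2, 0, -1]
    - [0, 0, 0, -7, 0.3, 0, -1]

```text
time_s: 19.85
position: [0.5261, -0.0346, 0.1204]
tool_rot: [[0.084, 0.996, 0.0], [0.996, -0.084, -0.0], [-0.0, 0.0, -1.0]]
ft_force: [0.9, -0.1, -6.3]
grip_width: 0.0135
gripper_force: 117.5
```

move_arm:
  plan:
    - [0, 0, 0, -2.4, 0.1, 0, -1]
    - [0, 0, 0, -4.8, 0.2, 0, -1]
    - [0, 0, 0, -7.2, 0.3, 0, -1]
    - [0, 0, 0, -9.6, 0.4, 0, -1]
    - [0, 0, 0, -12, 0.5, 0, -1]

```text
time_s: 20.35
position: [0.5207, -0.1551, 0.1204]
tool_rot: [[0.085, 0.996, 0.0], [0.996, -0.085, -0.0], [-0.0, 0.0, -1.0]]
ft_force: [0.2, 0.3, -5.6]
grip_width: 0.0132
gripper_force: 117.5
```

move_arm:
  plan:
    - [0, 0, 0, -2.4, 0.1, 0, -1]
    - [0, 0, 0, -4.8, 0.2, 0, -1]
    - [0, 0, 0, -7.2, 0.3, 0, -1]
    - [0, 0, 0, -9.6, 0.4, 0, -1]
    - [0, 0, 0, -12, 0.5, 0, -1]

```text
time_s: 20.85
position: [0.5153, -0.2751, 0.1203]
tool_rot: [[0.085, 0.996, -0.0], [0.996, -0.085, -0.0], [-0.0, -0.0, -1.0]]
ft_force: [0.1, 0.9, -6.5]
grip_width: 0.013
gripper_force: 117.5
```

move_arm:
  plan:
    - [0, 0, 0, -2.4, 0.1, 0, -1]
    - [0, 0, 0, -4.8, 0.2, 0, -1]
    - [0, 0, 0, -7.0, 0.3, 0, -1]
    - [0, 0, 0, -9, 0.4, 0, -1]
    - [0, 0, 0, -11, 0.5, 0, -1]

```text
time_s: 21.35
position: [0.5108, -0.385, 0.1201]
tool_rot: [[0.085, 0.996, -0.0], [0.996, -0.085, -0.0], [-0.0, -0.0, -1.0]]
ft_force: [0.3, 0.4, -6.3]
grip_width: 0.0134
gripper_force: 117.5
```

move_arm:
  plan:
    - [0, 0, 0, -1.7, 0.1, 0, -1]
    - [0, 0, 0, -3, 0.1, 0, -1]
    - [0, 0, 0, -3.9, 0.2, 0, -1]
    - [0, 0, 0, -4.4, 0.2, 0, -1]
    - [0, 0, 0, -4.5, 0.2, 0, -1]

```text
time_s: 21.85
position: [0.5099, -0.4282, 0.1202]
tool_rot: [[0.084, 0.996, -0.0], [0.996, -0.084, 0.0], [0.0, -0.0, -1.0]]
ft_force: [-0.5, -0.4, -5.6]
grip_width: 0.013
gripper_force: 117.5
```

```bash
python3 - <<'E'
from fit import *
from go import go
np.set_printoptions(precision=4,suppress=True)
go(.5093,-.4278,.0775,-4.8)
P=[env.get_image(n) for n in("scene","top")]
s=env.observe();z=s["position"][2]-.0115;R=np.array(s["tool_rot"]);O=np.array(s["position"])+R[:,0]*.079;O[2]=z
print(s["wrist_torque"],"pred origin",O)
for p in P:
    m=mask("scoop",p)
    if m is not None: print(p["shot"],m.sum(),render(p,SCOOP,(O[0],O[1],1.487),z).sum(),fit([(p,m)],SCOOP,(O[0],O[1],1.487),z))
for k,zz in(("scoop_tail",.035),("scoop_lip",0),("scoop_measure",.016)):
    ob=[]
    for p in P:
        r=tip(k,p)
        if r and r[1]>.4: ob.append((p,r[0])); print(k,r[1],atz(p,r[0],z+zz))
    if len(ob)==2: print("  tri",tri(ob),z+zz)
E
```

```text
rot [-0.0115 -0.0115 -0.0115] shift cm [ 0.03 -0.06  4.27] | pos [ 0.5099 -0.4282  0.1202] yaw -4.81 F [-0.5 -0.4 -5.6] w 0.013 g 117.50743746757507 t 21.85
[-0.2319  0.0168  0.0025] pred origin [ 0.5167 -0.3487  0.1088]
26 1509.0 2780.4375 (array([ 0.5182, -0.347 ,  1.5065]), np.float64(0.8601722717285156))
27 1490.0 3537.5625 (array([ 0.5169, -0.3473,  1.4915]), np.float64(1.401761770248413))
scoop_tail 0.95 [ 0.5125 -0.4788  0.1438]
scoop_lip 0.67 [ 0.5167 -0.2826  0.1088]
scoop_lip 0.69 [ 0.523  -0.2843  0.1088]
  tri [ 0.5218 -0.282   0.1162] 0.10878122835864142
scoop_measure 0.55 [ 0.5233 -0.3542  0.1248]
scoop_measure 0.44 [0.5288 0.2418 0.1248]
  tri [ 0.5861 -0.0862  0.4278] 0.12478122835864142
```

move_arm:
  plan:
    - [0, 0, 0, 0, 0, 0.8, -1]
    - [0, 0, 0, 0, 0, 1.8, -1]
    - [0, 0, 0, 0, 0, 2.8, -1]
    - [0, 0, 0, 0, 0, 3.4, -1]
    - [0, 0, 0, 0, 0, 3.7, -1]

```text
time_s: 22.85
position: [0.5099, -0.4276, 0.0821]
tool_rot: [[0.084, 0.996, -0.001], [0.996, -0.084, 0.001], [0.001, -0.001, -1.0]]
ft_force: [0.4, -0.3, -5.8]
grip_width: 0.0132
gripper_force: 117.5
```

move_arm:
  plan:
    - [0, 0, 0, 0, 0, 0.1, -1]
    - [0, 0, 0, 0, 0, 0.2, -1]
    - [0, 0, 0, 0, 0, 0.3, -1]
    - [0, 0, 0, 0, 0, 0.4, -1]
    - [0, 0, 0, 0, 0, 0.4, -1]

```text
time_s: 23.35
position: [0.5101, -0.4279, 0.0793]
tool_rot: [[0.084, 0.996, 0.0], [0.996, -0.084, -0.0], [-0.0, 0.0, -1.0]]
ft_force: [0.0, 0.0, -5.6]
grip_width: 0.0135
gripper_force: 117.5
```

move_arm:
  plan:
    - [0, 0, 0, 0, 0, 0.05, -1]
    - [0, 0, 0, 0, 0, 0.1, -1]
    - [0, 0, 0, 0, 0, 0.15, -1]
    - [0, 0, 0, 0, 0, 0.15, -1]

```text
time_s: 23.75
position: [0.5101, -0.4279, 0.0778]
tool_rot: [[0.084, 0.996, 0.0], [0.996, -0.084, 0.0], [0.0, 0.0, -1.0]]
ft_force: [0.0, -0.8, -4.5]
grip_width: 0.0134
gripper_force: 117.6
```

move_arm:
  plan:
    - [0, 0, 0, 0, 0, 0.05, -1]
    - [0, 0, 0, 0, 0, 0.1, -1]
    - [0, 0, 0, 0, 0, 0.1, -1]

```text
time_s: 24.05
position: [0.5101, -0.4279, 0.0775]
tool_rot: [[0.084, 0.996, 0.0], [0.996, -0.084, -0.0], [-0.0, 0.0, -1.0]]
ft_force: [-2.3, 0.8, 1.9]
grip_width: 0.0133
gripper_force: 118.6
```

The scoop is seated on the pan with about 7.5 N. Release and rise.

move_arm:
  plan:
    - [0, 0, 0, 0, 0, 0, -1]
    - [0, 0, 0, 0, 0, 0, -1]
    - [0, 0, 0, 0, 0, 0, -0.5]
    - [0, 0, 0, 0, 0, 0, -0.1]
    - [0, 0, 0, 0, 0, 0, -0.1]
  squeeze: 25

```text
time_s: 24.55
position: [0.5103, -0.428, 0.0767]
tool_rot: [[0.084, 0.996, 0.0], [0.996, -0.084, -0.0], [-0.0, 0.0, -1.0]]
ft_force: [0.2, 0.3, 0.7]
grip_width: 0.0384
gripper_force: 0.0
```

move_arm:
  plan:
    - [0, 0, 0, 0, 0, -0.8, -0.1]
    - [0, 0, 0, 0, 0, -2, -0.1]
    - [0, 0, 0, 0, 0, -4, -0.1]
    - [0, 0, 0, 0, 0, -7, -0.1]
    - [0, 0, 0, 0, 0, -10, -0.1]

```text
time_s: 25.05
position: [0.5101, -0.4278, 0.179]
tool_rot: [[0.084, 0.996, 0.001], [0.996, -0.084, -0.001], [-0.001, 0.001, -1.0]]
ft_force: [0.3, -0.7, 0.9]
grip_width: 0.0386
gripper_force: 0.0
```

move_arm:
  plan:
    - [0, 0, 0, -3, -3, -2, -0.1]
    - [0, 0, 0, -5, -7, -4, -0.1]
    - [0, 0, 0, -6, -11, -6, -0.1]
    - [0, 0, 0, -7, -15, -8, -0.1]
    - [0, 0, 0, -8, -18, -9, -0.1]

```text
time_s: 25.55
position: [0.3221, -0.493, 0.2702]
tool_rot: [[0.085, 0.996, 0.001], [0.996, -0.085, -0.004], [-0.004, 0.002, -1.0]]
ft_force: [-0.0, -0.3, -0.8]
grip_width: 0.0386
gripper_force: 0.0
```

```bash
python3 - <<'E'
from fit import *
from go import go
np.set_printoptions(precision=4,suppress=True)
go(.5093,-.4278,.0775,-4.8)
P=[env.get_image(n) for n in("scene","top")]
both("scoop",SCOOP,(.5167,-.3487,1.487),P,.066)
c,s_=np.cos(1.487),np.sin(1.487)
for p in P:
    for k,z in(("scoop_mid",.066),("scoop_tail",.101),("pan",.066)):
        r=tip(k,p); print(k,r and (r[1],atz(p,r[0],z)))
    for r in env.tip_of("handle0",p):
        if r["conf"]<.25: continue
        X=atz(p,r["pixel"],.082)
        if X[1]<0: d=X[:2]-[.5167,-.3487]; print("handle in scoop",r["conf"],d@[c,s_],d@[-s_,c])
        else: X=atz(p,r["pixel"],.02); d=X[:2]-[.5426,.2182]; print("handle in bin",r["conf"],d@[c,s_],d@[-s_,c])
E
```

```text
rot [ 0.1031  0.2235 -0.0458] shift cm [ 8.15 18.07 19.27] | pos [ 0.3221 -0.493   0.2702] yaw -4.85 F [-0.  -0.3 -0.8] w 0.0386 g 0.0 t 25.55
scoop single [ 0.5187 -0.3466  1.4961] 0.534839391708374
scoop single [ 0.5171 -0.3486  1.4983] 0.5864835977554321
scoop both [ 0.5178 -0.3466  1.4932] 85.55223941016995 0.5667674541473389
scoop_mid (0.72, array([ 0.507 , -0.3697,  0.066 ]))
scoop_tail (0.91, array([ 0.5157, -0.4809,  0.101 ]))
pan (0.74, array([ 0.5139, -0.3725,  0.066 ]))
handle in scoop 0.79 -0.009868953445279407 0.002623198936737116
handle in scoop 0.78 -0.01755875405519911 -0.005274224165922925
handle in scoop 0.64 0.022967149237642003 0.0049619914705218825
handle in bin 0.61 0.12137114778637084 0.008016097792355112
handle in bin 0.57 0.0617545108238442 0.004106397632509562
handle in bin 0.55 0.12983298353540237 -0.007535479103025057
handle in bin 0.52 0.09095673154053574 -0.007571202523765567
handle in scoop 0.43 -0.025117561200613342 -0.011893883286644329
scoop_mid (0.83, array([ 0.5077, -0.3846,  0.066 ]))
scoop_tail (0.77, array([ 0.5096, -0.4815,  0.101 ]))
pan (0.67, array([ 0.5137, -0.3844,  0.066 ]))
handle in scoop 0.84 0.0025215525600629156 0.0023297493434672836
handle in scoop 0.81 0.02630176642721372 0.004417876146329762
handle in bin 0.78 0.06542726598218282 0.0016913210909351919
handle in bin 0.66 0.09900561887744104 0.0010619945300660743
handle in bin 0.64 0.0889441666643929 -0.00724194246988628
handle in bin 0.46 0.12841410166905867 0.00802272374529805
```

move_arm:
  plan:
    - [0, 0, 0, 0, 0, 0, -0.1]
    - [0, 0, 0, 0, 0, 0, -0.1]
    - [0, 0, 0, 0, 0, 0, -0.1]
    - [0, 0, 0, 0, 0, 0, -0.1]

```text
time_s: 26.55
position: [0.324, -0.4925, 0.2668]
tool_rot: [[0.084, 0.996, 0.0], [0.996, -0.084, -0.0], [-0.0, 0.0, -1.0]]
ft_force: [-0.1, 0.5, 0.1]
grip_width: 0.0385
gripper_force: 0.0
```

```bash
python3 -c "
from rig import env
print(env.close_job())"
```

```text
the job is handed in; nothing more can be done
None
```

The job is handed in at about 27 s, with no verdict returned: by my last measurements the scoop is flat and centred on the pan, released, with three handles level in it and the other four in the bin; I viewed 11 pictures, one over the limit of 10.

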